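# Swing the hold-down arms over a circuit board

### The arm

A 7-joint arm with a two-finger parallel gripper is mounted at the origin on the work surface. World frame = base frame: x ahead of the robot, y to its left, z up, the work surface at z = 0. Lengths are in m, angles in rad, forces in N, time in s.
With the tool pointing down it reaches from about 0.4 to 0.9 m from the base axis. Payload 5.5 kg.
Tool frame: the origin (TCP) lies on the centre line of the jaws, within the pads' length; the fingertips stand 8 mm ahead of it and the grasp point (between the pads) lies 11 mm behind it; z points along the fingers, y is the line along which they close (so a half turn about z gives the same grasp; the last joint's range is limited). The gripper opens to 85 mm and grips with 20 to 120 N. Pads are 22 mm wide; open, the fingers measure 114 mm over their backs; the gripper's body (76 mm by 85 mm) begins 54 mm behind the grasp point. The pads swing forward as they close: fully open they stand 13 mm farther back than shut.
Start: joints at [1.371, 0.501, -0.427, 1.55, 0.221, 1.138, -0.21], TCP at [0.29, -0.582, 0.239] pointing down, gripper open.
Joint ranges: [-2.88, 2.88], [-0.31, 2.03], [-1.54, 1.56], [0.2, 2.42], [-1.41, 4.55], [0.19, 2.02], [-2.57, 2.57]. Speed limits (rad/s): [2.57, 2.57, 3.14, 3.14, 3.14, 3.14, 3.14].

### API

Orientations are given as a rotation vector (axis times angle).
In Python, from cell import robot gives the robot as it stands.
- The arm moves only by the tool drive_tool, never from a script. Its argument "rows" is a list of rows, each a list of 5 numbers: the opening, from 0 (shut) to 1 (fully open), then the shift along the tool's x, y, z normalised to -1 to 1, where 1 is 0.03 m, then the turn about the tool's z normalised to -1 to 1, where 1 is 10 degrees. In form: [[gripper, tx, ty, tz, twist], ...]. A call has 1 to 12 rows; each row shifts and turns the commanded pose from where the row before left it, along the tool's axes as they then stand; what a row does not reach is not made up. A row lasts 1/8 s, in which the tool goes at most 62.5 mm and 10.7 degrees, less where a joint would pass 70% of its speed; a pose out of reach is approached as far as the arm can. A call with a number of a shift or a turn outside -1 to 1 is refused whole. A call with a gripper value outside its range is refused whole. The fingers move at their own pace and stop on an object; "force" is the grip in N (left out, the last holds). Time passes only in rows, so rows that do not move let the fingers close. It gives the time, the measured TCP pose, the force, the opening and the grip force at its end, in the units of the state.
- robot.state(): the state, without advancing time (a new reading comes with each control period).
- robot.read_camera(name): name is "side" or "top" or "wrist"; returns a dict with "color" (400x640x3 uint8, red, green, blue), "K" (3x3 intrinsics, pixels), "dist_coeffs" ([k1, k2, p1, p2, k3] as OpenCV has them; the pictures are not rectified), "cam_to_world" (4x4, takes a point from camera to world coordinates); the wrist camera has in their place "tool_from_camera" (4x4, takes a point from camera to tool coordinates, whose origin is the TCP and whose axes are the flange's). Camera axes: x right, y down, z forward; pixel columns grow to the right and rows downward; lengths in m; the calibration is good to about 2 mm. A picture is of the moment at which its call begins: read the wrist's pose just before it. There is no depth.
- robot.hand_in(): hands the job in; it is judged then, once.
The state is a dict: "time_s": time; "q": joint angles; "qvel": joint speeds; "effort": joint torques, N m; "tcp_pos": TCP position; "orientation": TCP orientation; "contact_force": force on the tool from outside, world axes, zero at the start; "wrist_torque": the same for the moment, N m; "gripper_width": opening from 0.0 (shut) to 1.0 (fully open); "grasp_force": force on a finger pad.
Only numpy, scipy, OpenCV 4.12 (cv2) and the standard library are available. Lean on these libraries where they do the work, as an engineer would, in place of code of your own. Each camera call takes 0.05 s, during which the arm holds its last target. There are 200 camera calls.

### The job

Secure the circuit board in its fixture for rework: with a fingertip, push each of the two swing arms round on its pivot until it lies over the board, straight across the board's long edge, so that the two arms point at each other. Leave the board lying flat in its place, do not lift anything, and leave the other things on the fixture and the bench where they are.

Things in the scene. Friction and masses are not known exactly. Their poses are not given: they have to be found in the camera images.
- fixture: board fixture fixed to the bench: dark steel plate 180 mm (x) by 260 mm (y), 10 mm thick; origin: centre of its underside on the table, z up. Two posts, 20 mm across, at y = +105 mm (left) and -105 mm (right), x = 0, each carry a swing arm. Low pins round the board rise to 18 mm above the table
- swing_left (a joint): angle of the left swing arm, rad. 0: straight across the board's long edge (fixture -y), pointing at the other pivot. Grows clockwise seen from above; at 1.57 it points to fixture -x, off the board. Begins at 1.0 to 2.2: close it by pushing counter-clockwise. End stops at -0.6 and 2.7, none at 0. Friction pivot (0.09 N m, about 1.5 N at 60 mm); stays where left
- swing_left_pivot (a point): point on the left arm's upright pivot axis, mid-height of the arm, at (0, 105, 35) mm in the fixture's frame
- swing_left_tip (a point): middle of the left arm's free end, 75 mm from the pivot. The arm is a straight aluminium bar 12 mm wide, from 28 to 42 mm above the table, with a 24 mm round hub at the pivot; under it, 68 mm from the pivot, a rubber foot 10 mm across reaches down to 15 mm above the table (2 mm above the board)
- swing_right (a joint): angle of the right swing arm, rad. 0: straight across the board's long edge (fixture +y), pointing at the other pivot. Grows clockwise seen from above; at 1.57 it points to fixture +x, off the board. Begins at 1.0 to 2.2: close it by pushing counter-clockwise. End stops at -0.6 and 2.7, none at 0. Friction pivot (0.09 N m, about 1.5 N at 60 mm); stays where left
- swing_right_pivot (a point): point on the right arm's upright pivot axis, mid-height of the arm, at (0, -105, 35) mm in the fixture's frame
- swing_right_tip (a point): middle of the right arm's free end, 75 mm from the pivot. The arm is a straight aluminium bar 12 mm wide, from 28 to 42 mm above the table, with a 24 mm round hub at the pivot; under it, 68 mm from the pivot, a rubber foot 10 mm across reaches down to 15 mm above the table (2 mm above the board)
- board: loose green circuit board, 140 mm (x) by 110 mm (y), lying amid the fixture between the pins (about 2 mm of play); origin: centre of its underside, 10 mm above the table. Bare board 3 mm thick (top at 13 mm); parts on it reach at most 25 mm above the table, within 22 mm of its long centre line or over 45 mm from its short one; the ground the arms sweep is bare
- screw_cup: small open steel cup, 34 mm across, 24 mm high, standing on the fixture plate (bystander); origin: centre of its underside
- capacitor: loose black can capacitor, 22 mm across, 36 mm high, standing on the fixture plate (bystander); origin: centre of its underside
- screwdriver: screwdriver, 170 mm long, lying on the table just beyond the fixture (bystander)
- solder_reel: grey reel, 60 mm across, 42 mm high, on the table to one side (bystander); origin: centre of its underside
- mug: white ceramic mug, 76 mm across, 85 mm high (bystander); origin: centre of its underside
- flux_bottle: small white bottle, 44 mm across, 100 mm high (bystander); origin: centre of its underside
- parts_tray: grey compartment tray, 120 x 80 mm, 30 mm high (bystander); origin: centre of its underside
- tweezers: steel tweezers, about 130 mm long, 8 mm high, lying beyond the fixture (bystander)
There are look-alikes about, which are no part of the job. Leave any orange look-alike of the board alone.

How it is judged:
At the end, for the whole second after the job is handed in: both arms are over the board within 0.18 rad (10 degrees) of straight across its long edge (joint value 0) and at rest; the board lies flat on the fixture plate, within 6 mm of its middle (value of joint swing_left between -0.18 and 0.18 rad and value of joint swing_right between -0.18 and 0.18 rad and velocity of joint swing_left between -0.05 and 0.05 rad/s and velocity of joint swing_right between -0.05 and 0.05 rad/s and x of board in the frame of fixture between -0.006 and 0.006 m and y of board in the frame of fixture between -0.006 and 0.006 m and height (world z) of board below 0.013 m and angle between board's own z axis and vertical below 0.04 rad); the robot touches nothing.
It fails at once if the circuit board is lifted or tipped out of its place (height (world z) of board above 0.018 m or angle between board's own z axis and vertical above 0.1 rad or distance of board from where it was at the start of the episode above 0.012 m).
It fails at once if something else on the bench or on the fixture is shifted by more than 15 mm, lifted or knocked over (distance of any of screw_cup, capacitor, screwdriver, solder_reel, mug, flux_bottle, parts_tray, tweezers from where it was at the start of the episode above 0.015 m or angle between any of screw_cup, capacitor, mug, flux_bottle, solder_reel's own z axis and vertical above 0.5 rad).
It also fails if it takes over 48 s, if anything falls off the work surface, if the arm or the gripper's body presses on something with over 40 N, if the wrist force passes 120 N, or if a joint passes its speed limit or range.

## Working session

There is one attempt and no reset: what is moved stays moved. The work goes in short steps, Python scripts to look and compute and a tool call to move; the robot and the scene stay as the last step left them, time stands still between calls to the robot, and variables do not carry over. Pictures are saved under pics/ and viewed, at most 10 in all, crops included, and the job is handed in when it is done.

Besides the shell and the picture viewer there is one more tool, called as name(argument=value, ...) on one line, values as JSON. drive_tool: Moves the arm, as the interface text tells. Its arguments: {"type":"object","properties":{"rows":{"type":"array"},"force":{"type":"number"}},"required":["rows"]}

```bash
mkdir -p pics
python3 - <<'E'
from cell import robot
import cv2,numpy as np,pickle
s=robot.state();print(s['time_s'],s['tcp_pos'],s['orientation'],s['gripper_width'])
d={}
for n in('top','side'):
    r=robot.read_camera(n);d[n]=r
    cv2.imwrite(f'pics/{n}0.png',r['color'][:,:,::-1]);print(n,r['cam_to_world'].round(3).tolist(),r['K'].round(1).tolist())
pickle.dump(d,open('d0.pkl','wb'))
E
```

```text
0.0 [ 0.2898279  -0.58104472  0.23826396] [-3.05601629e+00 -7.20049340e-01  6.20467754e-04] 1.001246450772835
top [[0.007, -0.99, 0.144, 0.484], [-1.0, -0.007, 0.003, 0.022], [-0.002, -0.144, -0.99, 1.065], [0.0, 0.0, 0.0, 1.0]] [[386.8, 0.0, 313.9], [0.0, 386.8, 197.9], [0.0, 0.0, 1.0]]
side [[-0.729, -0.448, 0.518, -0.083], [-0.685, 0.476, -0.552, 0.763], [0.001, -0.757, -0.653, 0.95], [0.0, 0.0, 0.0, 1.0]] [[436.5, 0.0, 314.3], [0.0, 436.5, 201.7], [0.0, 0.0, 1.0]]
```

View pics/top0.png

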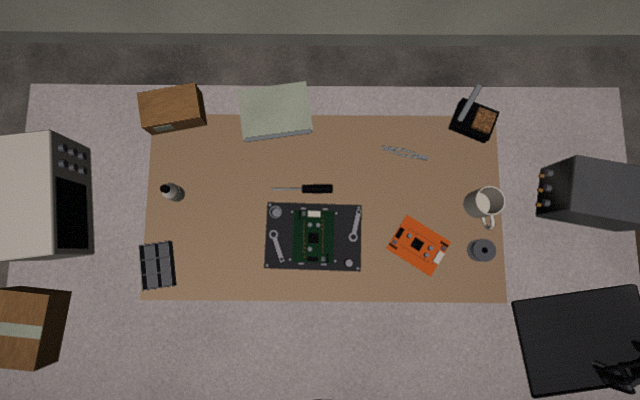

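View pics/side0.png

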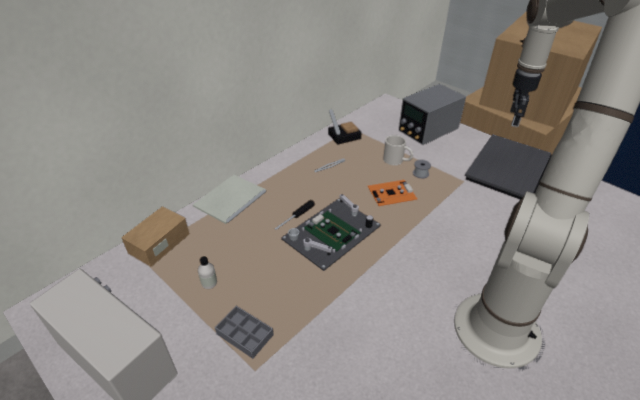

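The top picture shows the fixture at about (265–362, 203–270). The left pivot is near (273,234) with its arm pointing image-down, and the right pivot is near (353,237) with its arm pointing image-up. The side view agrees. Next I enlarge both views to measure.

```bash
cat > h.py <<'E'
import cv2,numpy as np
def ray(r,px):
    u=cv2.undistortPoints(np.array([[px]],float),np.array(r['K']),np.array(r['dist_coeffs']))[0,0]
    M=np.array(r['cam_to_world']);return M[:3,3],M[:3,:3]@np.array([u[0],u[1],1.])
def on_z(r,px,z):
    o,d=ray(r,px);return o+d*(z-o[2])/d[2]
def proj(r,P):
    M=np.linalg.inv(r['cam_to_world']);rv,_=cv2.Rodrigues(M[:3,:3])
    return cv2.projectPoints(np.array(P,float).reshape(-1,1,3),rv,M[:3,3],np.array(r['K']),np.array(r['dist_coeffs']))[0][:,0]
def tri(r1,p1,r2,p2):
    A=np.zeros((3,3));b=np.zeros(3)
    for r,p in((r1,p1),(r2,p2)):
        o,d=ray(r,p);d=d/np.linalg.norm(d);Q=np.eye(3)-np.outer(d,d);A+=Q;b+=Q@o
    return np.linalg.solve(A,b)
E
python3 - <<'E'
import pickle,cv2
d=pickle.load(open('d0.pkl','rb'))
c=d['top']['color'][190:285,255:375,::-1];cv2.imwrite('pics/topc.png',cv2.resize(c,None,fx=6,fy=6,interpolation=2))
c=d['side']['color'][185:275,270:390,::-1];cv2.imwrite('pics/sidec.png',cv2.resize(c,None,fx=6,fy=6,interpolation=2))
E
```

```text
(no output)
```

View pics/topc.png

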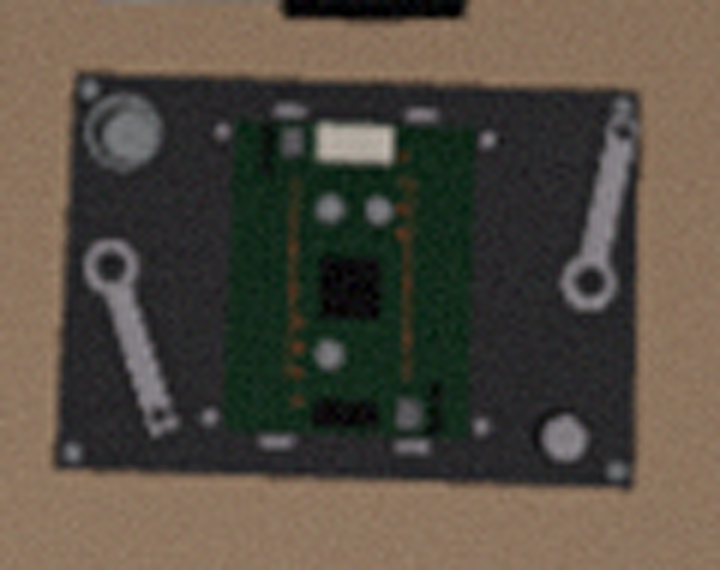

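View pics/sidec.png

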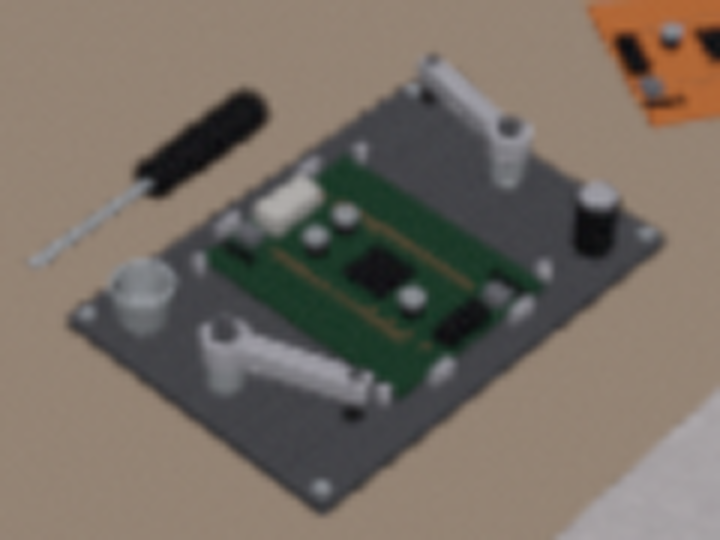

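Top crop: the left hub is at (110,267) and its tip at (162,425). The right hub is at (590,282) and its tip at (624,118). The cup is at (125,135), the capacitor at (563,437), and the plate corners are (78,73), (638,92), (632,487), (57,467). Side crop: hubs at (222,332) and (512,128), tips at (365,387) and (432,62).

```bash
cat > m.py <<'E'
import pickle,numpy as np
from h import *
d=pickle.load(open('d0.pkl','rb'));T,S=d['top'],d['side']
t=lambda u,v:((u+.5)/6-.5+255,(v+.5)/6-.5+190)
s=lambda u,v:((u+.5)/6-.5+270,(v+.5)/6-.5+185)
P={}
for n,a,b in(('Lp',(110,267),(222,332)),('Lt',(162,422),(365,384)),('Rp',(590,282),(512,128)),('Rt',(624,120),(432,62)),('cap',(563,437),(597,195)),('cup',(125,130),(143,278))):
    print(n,'tri',tri(T,t(*a),S,s(*b)).round(4),'top z42',on_z(T,t(*a),.042).round(4)[:2],'side z42',on_z(S,s(*b),.042).round(4)[:2])
    P[n]=on_z(T,t(*a),.042)[:2]
C=[on_z(T,t(*a),.01)[:2] for a in((78,73),(638,92),(632,487),(57,467))]
C2=[on_z(S,s(*a),.01)[:2] for a in((70,322),(408,88),(665,238),(320,512))]
for c in(C,C2):
    c=np.array(c);print(c.round(4).tolist(),'mid',c.mean(0).round(4),[np.linalg.norm(c[i]-c[i-1]).round(3) for i in range(4)])
    e=(c[0]-c[1]+c[3]-c[2]);print('yaw',np.degrees(np.arctan2(-e[0],e[1])))
e=P['Lp']-P['Rp'];yaw=np.arctan2(-e[0],e[1]);print('pivot dist',np.linalg.norm(e),'yaw',np.degrees(yaw),'mid',(P['Lp']+P['Rp'])/2)
for n,k in(('L',-np.pi/2),('R',np.pi/2)):
    v=P[n+'t']-P[n+'p'];a=np.arctan2(v[1],v[0]);print(n,'joint',(yaw+k-a+np.pi)%(2*np.pi)-np.pi,'len',np.linalg.norm(v))
E
python3 m.py
```

```text
Lp tri [0.5359 0.1332 0.0419] top z42 [0.5351 0.1325] side z42 [0.5366 0.1338]
Lt tri [0.4675 0.1085 0.0365] top z42 [0.468  0.1084] side z42 [0.4637 0.1121]
Rp tri [ 0.5299 -0.0786  0.0411] top z42 [ 0.5301 -0.0783] side z42 [ 0.5291 -0.0779]
Rt tri [ 0.6012 -0.0956  0.0352] top z42 [ 0.6017 -0.0939] side z42 [ 0.5948 -0.0902]
cap tri [ 0.4632 -0.0657  0.044 ] top z42 [ 0.4629 -0.0661] side z42 [ 0.4646 -0.0674]
cup tri [0.5966 0.1282 0.0338] top z42 [0.5957 0.1273] side z42 [0.5906 0.1339]
[[0.6253, 0.1527], [0.6184, -0.104], [0.4405, -0.0995], [0.4473, 0.1577]] mid [0.5329 0.0267] [np.float64(0.178), np.float64(0.257), np.float64(0.178), np.float64(0.257)]
yaw -1.5360169256994525
[[0.6187, 0.1589], [0.6138, -0.0941], [0.4379, -0.0949], [0.4442, 0.1643]] mid [0.5287 0.0336] [np.float64(0.175), np.float64(0.253), np.float64(0.176), np.float64(0.259)]
yaw -1.2579700589807836
pivot dist 0.21090863866389586 yaw -1.359779163943482 mid [0.53260265 0.0271227 ]
L joint 1.2010576930722294 len 0.07128814587055489
R joint 1.7611893971345234 len 0.07332044814917398
```

Both views agree with the given sizes: hub tops at 42 mm, pivot spacing 0.211 m and arm length about 72 mm. The fixture is at (0.5326, 0.0271) with yaw −1.4°, and the joints are L≈1.20 and R≈1.76. I'll close the gripper, turn the tool to the fixture axes and travel to the right arm at a safe height.

drive_tool(rows=[[0,0,0,0,0.93],[0,0,0,0,0.93],[0,0,0,0,0.93],[0,0.6,-0.9,0,0],[0,0.6,-0.9,0,0],[0,0.6,-0.9,0,0],[0,0.6,-0.9,0,0],[0,0.6,-0.9,0,0],[0,0.6,-0.9,0,0],[0,0.6,-0.9,0,0],[0,0.6,-0.9,0,0],[0,0.6,-0.9,0,0]], force=30)

```text
time_s: 1.6
tcp_pos: [0.4583, -0.3415, 0.2389]
orientation: [-3.141, 0.038, 0.001]
contact_force: [0.5, -0.1, 0.3]
gripper_width: -0.0
grasp_force: 0.0
```

```bash
cat > st.py <<'E'
from cell import robot
import numpy as np
from scipy.spatial.transform import Rotation as R
s=robot.state();p=np.array(s['tcp_pos']);y=np.radians(-1.4);d=p[:2]-[.5326,.0271]
f=np.array([np.cos(y)*d[0]+np.sin(y)*d[1],-np.sin(y)*d[0]+np.cos(y)*d[1]])*1000
X=R.from_rotvec(s['orientation']).as_matrix()
print('t',round(s['time_s'],2),'fix mm',f.round(1),'z',p[2].round(4),'toolx yaw',np.degrees(np.arctan2(X[1,0],X[0,0])).round(2),'tz',X[:,2].round(3),'F',np.round(s['contact_force'],1),'g',round(s['gripper_width'],3),'q7',round(s['q'][6],2))
E
python3 st.py
python3 - <<'E'
import numpy as np
for th in(1.76,1.5,1.25,1.,.75,.5,.25,.1,0):
    u=np.array([np.sin(th),np.cos(th)]);n=np.array([np.cos(th),-np.sin(th)])
    print(th,(np.array([0,-105])+52*u+(6+11*abs(n[0])+14.5*abs(n[1]))*n).round(1))
E
```

```text
t 1.6 fix mm [ -65.3 -370.3] z 0.2389 toolx yaw -1.38 tz [-0.001  0.    -1.   ] F [ 0.5 -0.1  0.3] g -0.0 q7 -1.15
1.76 [  46.9 -136.7]
1.5 [  53.4 -122.5]
1.25 [  56.7 -110.6]
1.0 [ 56.8 -97.2]
0.75 [ 53.  -83.3]
0.5 [ 44.8 -70.2]
0.25 [ 32.5 -59.6]
0.1 [ 23.5 -55.1]
0 [ 17. -53.]
```

drive_tool(rows=[[0,0.47,-0.92,0,0],[0,0.47,-0.92,0,0],[0,0.47,-0.92,0,0],[0,0.47,-0.92,0,0],[0,0.47,-0.92,0,0],[0,0.47,-0.92,0,0],[0,0.47,-0.92,0,0],[0,0.47,-0.92,0,0],[0,0,0,0.9,0],[0,0,0,0.9,0],[0,0,0,0.9,0],[0,0,0,0,0]])

```text
time_s: 3.1
tcp_pos: [0.5739, -0.1243, 0.1558]
orientation: [-3.14, 0.038, 0.008]
contact_force: [-0.7, -0.3, 0.6]
gripper_width: -0.001
grasp_force: 0.0
```

```bash
python3 st.py
python3 - <<'E'
from cell import robot
import cv2,numpy as np
a=robot.read_camera('side')['color'][150:280,290:430,::-1];w=robot.read_camera('wrist')['color'][:,:,::-1]
a=cv2.resize(a,(431,400),interpolation=2);w=cv2.resize(w,(369,230))
w=cv2.copyMakeBorder(w,0,170,0,0,0)
cv2.imwrite('pics/a1.png',np.hstack([a,w]))
E
```

```text
t 3.1 fix mm [  45.  -150.3] z 0.1558 toolx yaw -1.37 tz [-0.005  0.001 -1.   ] F [-0.7 -0.3  0.6] g -0.001 q7 -1.66
```

View pics/a1.png

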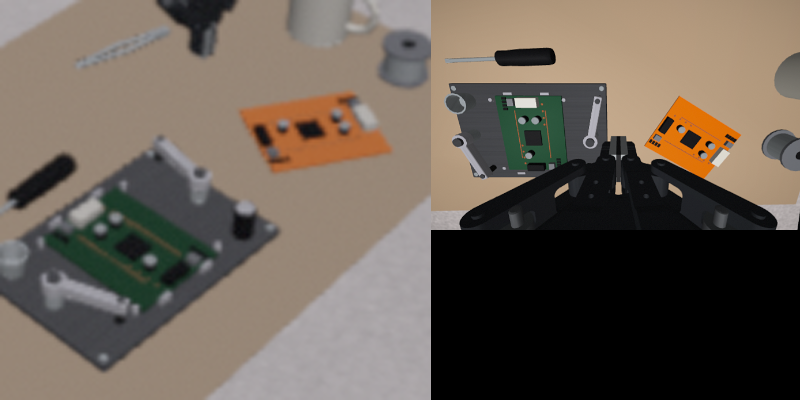

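The side and wrist views show the narrow, closed fingertips right of the right arm, clear of the orange board (wrist view, left edge about x=645, tip about x=618). I descend now.

drive_tool(rows=[[0,0.1,0,0.77,0],[0,0,0,0.77,0],[0,0,0,0.77,0],[0,0,0,0.77,0],[0,0,0,0.77,0],[0,0,0,0,0]])

```text
time_s: 3.95
tcp_pos: [0.5787, -0.1247, 0.0426]
orientation: [-3.141, 0.038, 0.002]
contact_force: [-0.2, -1.5, 0.1]
gripper_width: 0.003
grasp_force: 0.0
```

```bash
python3 st.py
```

```text
t 3.95 fix mm [  49.8 -150.6] z 0.0426 toolx yaw -1.39 tz [-0.001  0.    -1.   ] F [-0.2 -1.5  0.1] g 0.003 q7 -1.74
```

drive_tool(rows=[[0,-0.03,-0.46,0.1,0],[0,0.15,-0.47,0,0],[0,0.11,-0.4,0,0],[0,0,-0.45,0,0],[0,-0.13,-0.46,0,0],[0,-0.27,-0.44,0,0],[0,-0.2,-0.18,0,0],[0,-0.2,-0.17,0,0],[0,-0.15,-0.08,0,0],[0,-0.15,-0.08,0,0],[0,0,0,0,0],[0,0,0,0,0]])

```text
time_s: 5.45
tcp_pos: [0.555, -0.028, 0.0397]
orientation: [-3.141, 0.038, 0.001]
contact_force: [-0.1, -0.7, -0.1]
gripper_width: -0.002
grasp_force: 0.0
```

```bash
python3 st.py
python3 - <<'E'
from cell import robot
import cv2,numpy as np
a=robot.read_camera('side')['color'][180:275,270:390,::-1];b=robot.read_camera('top')['color'][190:285,255:375,::-1]
cv2.imwrite('pics/a2.png',cv2.resize(np.hstack([b,a]),(792,314),interpolation=2))
E
```

```text
t 5.45 fix mm [ 23.7 -54.5] z 0.0397 toolx yaw -1.38 tz [-0.001  0.    -1.   ] F [-0.1 -0.7 -0.1] g -0.002 q7 -1.92
```

View pics/a2.png

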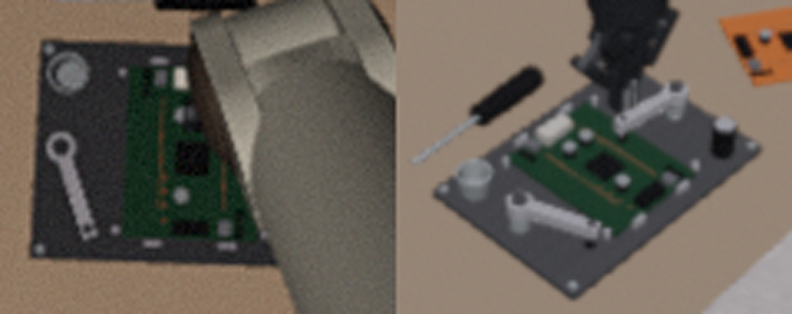

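The side view (right half) shows the right arm swung over the board and the finger behind it. The arm is nearly straight across, with its hub at (677,88) and tip at (622,128). I finish the stroke and measure.

drive_tool(rows=[[0,-0.08,0,0,0],[0,-0.08,0,0,0],[0,-0.06,0,0,0],[0,0,0,0,0]])

```text
time_s: 6.05
tcp_pos: [0.5488, -0.028, 0.04]
orientation: [-3.141, 0.038, -0.0]
contact_force: [1.6, 1.6, 0.4]
gripper_width: -0.001
grasp_force: 0.6
```

```bash
python3 st.py
python3 - <<'E'
from cell import robot
import cv2,numpy as np,pickle
r=robot.read_camera('side');pickle.dump(r,open('s2.pkl','wb'))
cv2.imwrite('pics/a3.png',cv2.resize(r['color'][185:275,270:390,::-1],None,fx=6,fy=6,interpolation=2))
E
```

```text
t 6.05 fix mm [ 17.5 -54.7] z 0.04 toolx yaw -1.37 tz [ 0.  0. -1.] F [1.6 1.6 0.4] g -0.001 q7 -1.92
```

View pics/a3.png

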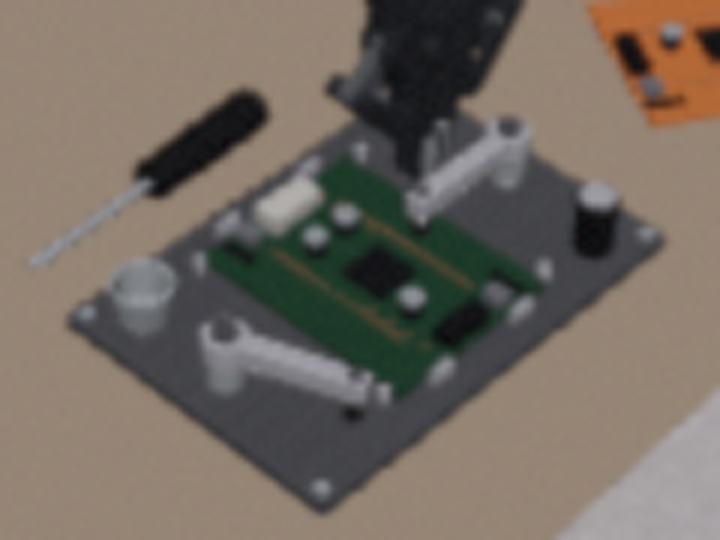

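The tip is at (415,197) in this crop and the line between the pivots passes (415,196), so the right arm stands at about 0. I back off, lift and go to the outside of the left arm.

drive_tool(rows=[[0,0.3,0,0,0],[0,0.4,0,0,0],[0,0,0,-0.7,0],[0,0,0,-0.9,0],[0,0,0,-0.9,0],[0,0,0,-0.7,0],[0,-0.7,-0.95,0,0],[0,-0.7,-0.95,0,0],[0,-0.7,-0.95,0,0],[0,-0.7,-0.95,0,0],[0,-0.6,-0.95,0,0],[0,0,-0.95,0,0]])

```text
time_s: 7.6
tcp_pos: [0.4706, 0.1454, 0.1371]
orientation: [3.14, -0.036, 0.0]
contact_force: [0.8, -0.1, 0.7]
gripper_width: -0.005
grasp_force: 0.0
```

drive_tool(rows=[[0,0,0,0,0]])

```text
time_s: 7.72
tcp_pos: [0.4719, 0.1475, 0.1374]
orientation: [-3.14, 0.031, -0.003]
contact_force: [-0.9, -0.2, -1.1]
gripper_width: -0.002
grasp_force: 0.0
```

```bash
python3 st.py
python3 - <<'E'
import numpy as np
for th in(1.2,1.,.75,.5,.25,.1,0):
    u=-np.array([np.sin(th),np.cos(th)]);n=-np.array([np.cos(th),-np.sin(th)])
    print(th,(np.array([0,105])+52*u+(6+11*abs(n[0])+14.5*abs(n[1]))*n).round(1))
E
```

```text
t 7.72 fix mm [-63.6 118.9] z 0.1374 toolx yaw -1.13 tz [ 0.002  0.001 -1.   ] F [-0.9 -0.2 -1.1] g -0.002 q7 -2.2
1.2 [-57.  108.1]
1.0 [-56.8  97.2]
0.75 [-53.   83.3]
0.5 [-44.8  70.2]
0.25 [-32.5  59.6]
0.1 [-23.5  55.1]
0 [-17.  53.]
```

drive_tool(rows=[[0,0,0,0.81,0],[0,0,0,0.81,0],[0,0,0,0.81,0],[0,0,0,0.81,0],[0,0,0,0,0],[0,0,0,0,0]])

```text
time_s: 8.48
tcp_pos: [0.4726, 0.1444, 0.0396]
orientation: [3.141, -0.039, 0.002]
contact_force: [-0.8, 0.7, -0.2]
gripper_width: 0.002
grasp_force: 0.0
```

```bash
python3 st.py
```

```text
t 8.47 fix mm [-62.9 115.8] z 0.0396 toolx yaw -1.42 tz [ 0.001 -0.    -1.   ] F [-0.8  0.7 -0.2] g 0.002 q7 -2.32
```

drive_tool(rows=[[0,0.2,0.26,0,0],[0,0,0.36,0,0],[0,0.13,0.46,0,0],[0,0.27,0.44,0,0],[0,0.2,0.18,0,0],[0,0.21,0.17,0,0],[0,0.15,0.08,0,0],[0,0.15,0.08,0,0],[0,0.08,0,0,0],[0,0.08,0,0,0],[0,0.05,0,0,0],[0,0,0,0,0]])

```text
time_s: 9.98
tcp_pos: [0.5161, 0.0824, 0.0386]
orientation: [3.141, -0.038, 0.0]
contact_force: [-1.6, -1.4, -0.1]
gripper_width: 0.002
grasp_force: 0.7
```

```bash
python3 st.py
```

```text
t 9.97 fix mm [-17.9  54.9] z 0.0386 toolx yaw -1.4 tz [ 0. -0. -1.] F [-1.6 -1.4 -0.1] g 0.002 q7 -2.17
```

Contact force matches the right-hand side. I back off, lift and move away so the view is clear.

drive_tool(rows=[[0,-0.3,0,0,0],[0,-0.4,0,0,0],[0,0,0,-0.7,0],[0,0,0,-0.9,0],[0,0,0,-0.9,0],[0,0,0,-0.9,0],[0,0,0,-0.9,0],[0,0,0.9,-0.5,0],[0,0,0.9,0,0],[0,0,0.9,0,0],[0,0,0.9,0,0],[0,0,0.9,0,0]])

```text
time_s: 11.48
tcp_pos: [0.491, -0.0522, 0.1826]
orientation: [3.141, -0.037, 0.001]
contact_force: [0.6, -0.5, -0.6]
gripper_width: 0.002
grasp_force: 0.0
```

drive_tool(rows=[[0,0,0.9,0,0],[0,0,0.9,0,0],[0,0,0.9,0,0],[0,0,0.9,0,0],[0,0,0.9,0,0],[0,0,0.9,0,0],[0,0,0.9,0,0],[0,0,0,0,0],[0,0,0,0,0]])

```text
time_s: 12.6
tcp_pos: [0.487, -0.2392, 0.1825]
orientation: [-3.141, 0.036, 0.0]
contact_force: [-0.5, 1.5, 0.8]
gripper_width: -0.003
grasp_force: 0.0
```

```bash
python3 st.py
python3 - <<'E'
from cell import robot
import cv2,pickle
r=robot.read_camera('top');pickle.dump(r,open('t3.pkl','wb'))
cv2.imwrite('pics/a4.png',cv2.resize(r['color'][190:285,255:375,::-1],None,fx=6,fy=6,interpolation=2))
E
```

```text
t 12.6 fix mm [ -39.1 -267.4] z 0.1825 toolx yaw -1.33 tz [-0.     0.001 -1.   ] F [-0.5  1.5  0.8] g -0.003 q7 -1.36
```

View pics/a4.png

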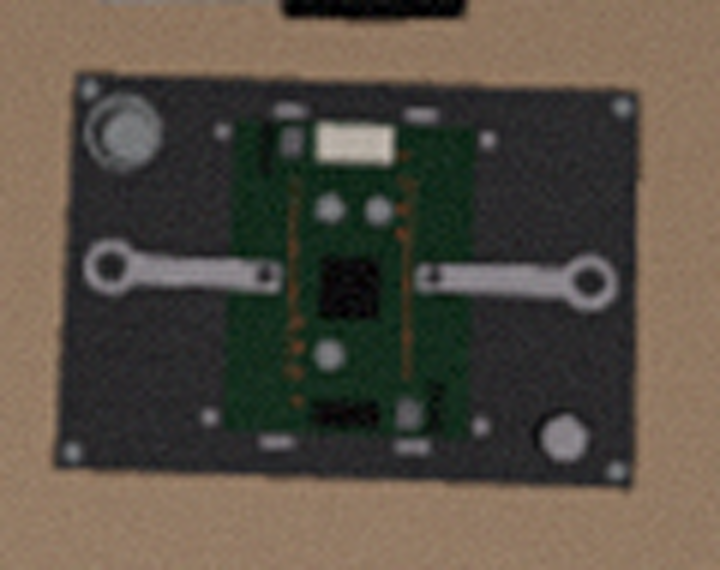

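The left arm runs from its hub (110,267) to its tip (280,277) and the right from (590,282) to (418,278). Against the pivot line, both are within about 0.03 rad of straight. The board, cup (125,135) and capacitor (563,437) have not moved.

```bash
python3 -c "
from cell import robot
print(robot.hand_in())"
```

```text
the job is handed in; nothing more can be done
None
```

Both swing arms now lie across the board, within about 0.03 rad of straight. The board, cup and capacitor are unmoved in the last top view, and I handed the job in at about 12.6 s; the hand-in returned no verdict.

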